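# Set the photometer's filter lever to the third click and take a reading

## Robot

A 7-joint arm with a two-finger parallel gripper is mounted at the origin on the work surface. World frame = base frame: x ahead of the robot, y to its left, z up, the work surface at z = 0. Lengths are in m, angles in rad, forces in N, time in s.
With the tool pointing down it reaches from about 0.425 to 1.025 m from the base axis. Payload 9.4 kg.
Tool frame: the origin (TCP) lies where the fingers leave the gripper's body, on its centre line; the fingertips stand 84 mm ahead of it and the grasp point (between the pads) lies 65 mm ahead of it (bot.tip_extent is the z of the fingertips in the tool frame, in m); z points along the fingers, y is the line along which they close (so a half turn about z gives the same grasp; the last joint's range is limited). The gripper opens to 93 mm and grips with 3 to 60 N. Pads are 15 mm wide; open, the fingers measure 128 mm over their backs; the gripper's body (75 mm by 188 mm) begins 65 mm behind the grasp point.
Start: joints at [-1.364, 0.599, -0.003, 1.599, 0.002, 0.943, -0.08], TCP at [0.203, 0.696, 0.303] pointing down, gripper open.
Joint ranges: [-2.57, 2.57], [-0.35, 1.97], [-1.29, 1.29], [0.11, 2.56], [-1.05, 4.19], [0.11, 1.86], [-2.63, 2.63]. Speed limits (rad/s): [2.22, 2.22, 3.01, 3.01, 3.14, 3.14, 3.14].

## Interface

Orientations are given as a unit quaternion [x, y, z, w].
In Python, from rig import status, cams, bot gives the robot as it stands. The module is installed in compiled form; this text tells all that it offers.
- The arm moves only by the tool servo_tool, never from a script. Its argument "series" is text: rows parted by semicolons, each of 7 numbers parted by spaces: the turn, a rotation vector about the tool's x, y, z in degrees, then the shift along the tool's x, y, z in mm, then the finger opening in mm, from 0 to 93. In form: rx ry rz dx dy dz gripper; .... A call has 1 to 8 rows; each row shifts and turns the commanded pose from where the row before left it, along the tool's axes as they then stand; what a row does not reach is not made up. A row lasts 1/8 s, in which the tool goes at most 62.5 mm and 10.7 degrees, less where a joint would pass 70% of its speed; a pose out of reach is approached as far as the arm can. A call with a gripper value outside its range is refused whole. The fingers move at their own pace and stop on an object; "newtons" is the grip in N (left out, the last holds). Time passes only in rows, so rows that do not move let the fingers close. It gives the time, the measured TCP pose, the force, the opening and the grip force at its end, in the units of the state.
- status.get_state(): the state, without advancing time (a new reading comes with each control period).
- cams.get_image(name): name is "scene" or "top" or "wrist"; returns the picture (420x560x3 uint8, red, green, blue); there is no depth.
- cams.get_calibration(name): a dict with "intrinsics" (3x3 intrinsics, pixels), "dist_coeffs" ([k1, k2, p1, p2, k3] as OpenCV has them; the pictures are not rectified), "cam_to_world" (4x4, takes a point from camera to world coordinates); the wrist camera has in their place "T_tool_cam" (4x4, takes a point from camera to tool coordinates, whose origin is the TCP and whose axes are the flange's). Camera axes: x right, y down, z forward; pixel columns grow to the right and rows downward; lengths in m; the calibration is good to about 2 mm. A picture is of the moment at which its call begins: read the wrist's pose just before it. get_calibration takes no time and is no camera call.
- bot.finish_job(): hands the job in; it is judged then, once.
The state is a dict: "time": time; "q": joint angles; "dq": joint speeds; "tau": joint torques, N m; "position": TCP position; "tcp_rot": TCP orientation; "wrist_force": force on the tool from outside, world axes, zero at the start; "ft_torque": the same for the moment, N m; "opening": finger opening in m; "gripper_force": force on a finger pad.
Only numpy, scipy, OpenCV 4.12 (cv2) and the standard library are available. Lean on these libraries where they do the work, as an engineer would, in place of code of your own. Each camera call takes 0.05 s, during which the arm holds its last target. There are 200 camera calls.

## Task

With a fingertip, push the black filter lever on the photometer head along its slot, away from the closed end, through one click and the next, and stop when it has snapped into the third notch; do not run on past it, and push it rather than pinch it. Then press the large round measure key on the readout box down until it bottoms and let it come back up, with the lever staying in its third notch. Do not press the small square key, and leave all the loose things standing where they are.

Things in the scene. Friction and masses are not known exactly. Their poses are not given: they have to be found in the camera images.
- head: Photometer head: white box fixed to the bench, 150 (its x) x 270 (its y) x 70 mm high; origin at the centre of its underside, z up. A slot along y at x = -35 mm in its top deck carries the black filter lever; closed end at -y. A raised cell housing (28 mm above the deck) covers x from +7 to +69, y from -10 to +110 mm; the rest of the deck is free.
- lever (a joint): Travel of the filter lever along the head's +y, m. 0 = closed end stop; starts at 0 to 0.020, before the first click. Ridges at 0.030, 0.046, 0.062, 0.078, 0.094; past each it snaps on by itself into the next notch: first 0.038, second 0.054, third 0.070, fourth 0.086. About 2 N moves it in the free run, 6 N lifts it out of a notch; resistance drops as it snaps. It stays in a notch when let go.
- lever_top (a point): Centre of the lever's top. The lever is a black upright tab, 20 mm across the slot, 16 mm along it, from 3 mm above the deck to this point 40 mm above the deck (the top 6 mm are a smaller cap, 10 mm along the slot). Its rear face (towards the closed end) is 8 mm behind this point along the head's y. Axes as the head's.
- third_notch (a point): Point on the deck, mid-slot (70 mm above the bench), below the lever's centre when it sits in the third notch. Four short black index lines on the deck, on the robot side of the slot, mark the four notches; the third from the closed end is level with this point.
- lever_rear: Rear half of the lever tab (the half towards the closed end): 20 x 8 x 31 mm; it moves with the lever. Origin on the deck below the lever's centre.
- lever_lead: Leading half of the lever tab (the half away from the closed end): 20 x 8 x 31 mm; it moves with the lever. Origin on the deck below the lever's centre.
- readout: Readout box: white, fixed to the bench, 140 (its x) x 170 (its y) x 45 mm high, origin at the centre of its underside; a raised display (top 73 mm above the bench) at x from +20 to +65 mm. Two keys on its top at x = -30 mm: the large round measure key at y = +40 mm, the small square zero key at y = -40 mm.
- measure (a joint): Depression of the round measure key, m: 0 = up, 0.006 = fully down (about 5 N). It springs back.
- measure_top (a point): Centre of the top of the large round dark grey measure key (32 mm across), which is pressed straight down.
- zero (a joint): Depression of the small square zero key, m: 0 = up, 0.006 = fully down. Not to be pressed.
- zero_top (a point): Centre of the top of the small square zero key (14 x 14 mm).
- reagent: Amber glass reagent bottle, 52 mm across, 110 mm tall, loose, standing on the bench; origin at the centre of its underside.
- beaker: Glass beaker, 60 mm across the rim, 75 mm tall, loose, standing on the bench; origin at the centre of its underside.
- sieve: Round steel test sieve, 100 mm across, 40 mm tall, loose, standing on the bench; origin at the centre of its underside.
- weight_block: Steel calibration block 30 x 30 x 40 mm, loose, standing on the bench; origin at the centre of its underside.
- sample_jar: Small clear jar, 48 mm across, 55 mm tall, loose, standing on the bench; origin at the centre of its underside.
- spatula: Spatula 170 mm long, lying flat, loose; origin on its length, on the bench.
- cell_rack: Grey rack block 55 x 100 x 30 mm with eight square holes, loose, standing on the bench; origin at the centre of its underside.

How it is judged:
By the outcome, as a careful person would: the job done as asked, in the order asked, and still so for the second after the job is handed in, with the robot touching nothing.
It also fails if it takes over 64 s, if anything falls off the work surface, if the arm or the gripper's body presses on something with over 40 N, if the wrist force passes 120 N, or if a joint passes its speed limit or range.

## Working session

There is one attempt and no reset: what is moved stays moved. The work goes in short steps, Python scripts to look and compute and a tool call to move; the robot and the scene stay as the last step left them, time stands still between calls to the robot, and variables do not carry over. Pictures are saved under pics/ and viewed, at most 10 in all, crops included, and the job is handed in when it is done.

Besides the shell and the picture viewer there is one more tool, called after ">>>" by a JSON object that holds its "op" and its "data", one argument or row to a line. servo_tool: Moves the arm, as the interface text tells. Its arguments: {"type":"object","properties":{"series":{"type":"string"},"newtons":{"type":"number"}},"required":["series"]}

```bash
mkdir -p pics; python3 - <<'E'
from rig import status,cams,bot
import cv2,numpy as np
for n in("scene","top"):
    cv2.imwrite(f"pics/{n}.png",cams.get_image(n)[:,:,::-1]); c=cams.get_calibration(n); print(n,c)
s=status.get_state();print(s); print(bot.tip_extent, cams.get_calibration("wrist"))
E
```

```text
scene {'intrinsics': array([[462.70600147,   0.        , 276.04716913],
       [  0.        , 462.70600147, 206.36000365],
       [  0.        ,   0.        ,   1.        ]]), 'dist_coeffs': array([0.04149867, 0.        , 0.        , 0.        , 0.        ]), 'cam_to_world': array([[ 0.88593998,  0.38558711, -0.25774588,  0.94018749],
       [ 0.46379493, -0.73910648,  0.48848324, -0.72536103],
       [-0.00214881, -0.55230806, -0.83363732,  1.34852405],
       [ 0.        ,  0.        ,  0.        ,  1.        ]])}
top {'intrinsics': array([[442.52772122,   0.        , 277.97623858],
       [  0.        , 442.52772122, 214.62587513],
       [  0.        ,   0.        ,   1.        ]]), 'dist_coeffs': array([-0.02782457,  0.        ,  0.        ,  0.        ,  0.        ]), 'cam_to_world': array([[ 0.01033805, -0.99450105,  0.10421513,  0.43774042],
       [-0.99986777, -0.00897265,  0.01356203, -0.00243457],
       [-0.01255237, -0.10434155, -0.99446231,  1.27921229],
       [ 0.        ,  0.        ,  0.        ,  1.        ]])}
{'time': 0.1, 'q': array([-1.36366575,  0.60004285, -
[... 600 characters left out ...]
00719953, -0.01631213]), 'gripper_force': 0.0, 'opening': 0.09280125998117233}
0.0841 {'intrinsics': array([[344.88165885,   0.        , 277.60408585],
       [  0.        , 344.88165885, 208.93796623],
       [  0.        ,   0.        ,   1.        ]]), 'dist_coeffs': array([-0.05131042,  0.        ,  0.        ,  0.        ,  0.        ]), 'T_tool_cam': array([[-4.87495871e-04, -9.70012988e-01, -2.43052597e-01,
         6.74769729e-02],
       [ 9.99999061e-01, -1.61604741e-04, -1.36076191e-03,
         4.12261657e-04],
       [ 1.28067828e-03, -2.43053032e-01,  9.70012156e-01,
        -8.15567665e-02],
       [ 0.00000000e+00,  0.00000000e+00,  0.00000000e+00,
         1.00000000e+00]])}
```

View pics/top.png

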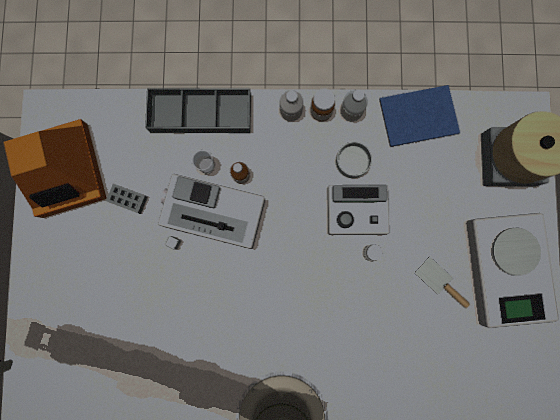

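View pics/scene.png

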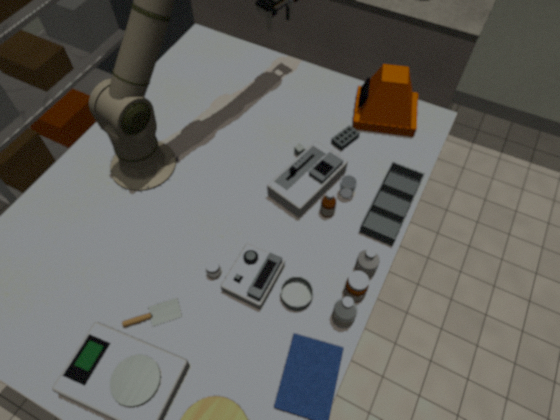

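The top view shows the head around (212,212) and the readout around (358,208). The lever is near (222,226), and its slot runs left, towards world +y. The measure key is at (345,219) and the zero key at (374,219). I'll enlarge these.

```bash
python3 - <<'E'
import cv2,numpy as np
a=cv2.imread("pics/top.png")
A=cv2.resize(a[170:255,150:275],None,fx=6,fy=6,interpolation=cv2.INTER_CUBIC)
cv2.imwrite("pics/headcrop.png",A)
B=cv2.resize(a[175:245,320:400],None,fx=7,fy=7,interpolation=cv2.INTER_CUBIC)
cv2.imwrite("pics/rocrop.png",B)
E
```

```text
(no output)
```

View pics/headcrop.png

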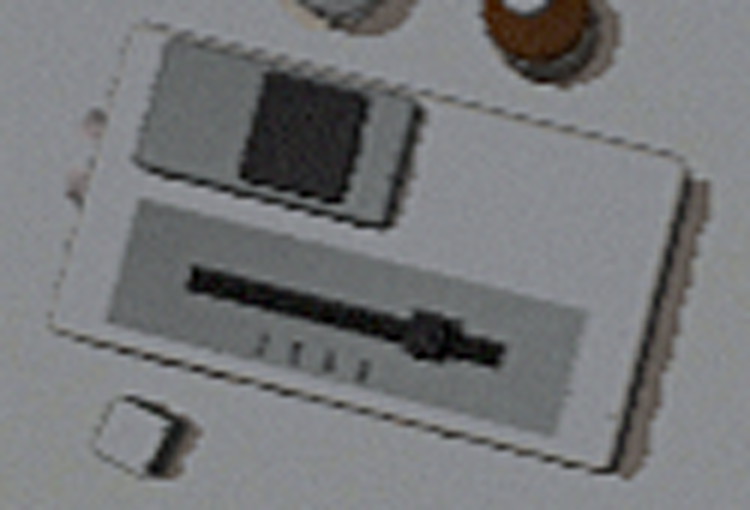

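View pics/rocrop.png

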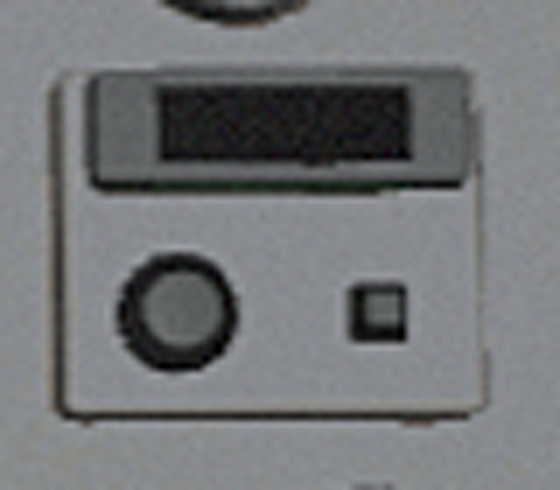

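The head crop shows the deck corners at (145,25), (688,160), (612,470) and (52,328). The lever cap is at (432,335) and the index lines are at (264,345), (296,353), (330,362) and (364,371). The readout crop shows the measure key at (180,310) and the zero key at (382,312).

```bash
cat >h.py <<'E'
import cv2,numpy as np
from rig import cams,status
from scipy.spatial.transform import Rotation as R
def ray(px,name,T=None):
    c=cams.get_calibration(name); T=c["cam_to_world"] if T is None else T
    p=cv2.undistortPoints(np.array(px,float).reshape(-1,1,2),c["intrinsics"],c["dist_coeffs"]).reshape(-1,2)
    d=np.c_[p,np.ones(len(p))]@T[:3,:3].T
    return T[:3,3],d
def onz(px,z,name,T=None):
    o,d=ray(px,name,T); return o+d*((z-o[2])/d[:,2])[:,None]
def wristT(s):
    T=np.eye(4);T[:3,:3]=R.from_quat(s["tcp_rot"]).as_matrix();T[:3,3]=s["position"]
    return T@cams.get_calibration("wrist")["T_tool_cam"]
def proj(P,name,T=None):
    c=cams.get_calibration(name); T=c["cam_to_world"] if T is None else T
    W=np.linalg.inv(T)
    return cv2.projectPoints(np.array(P,float).reshape(-1,3),cv2.Rodrigues(W[:3,:3])[0],W[:3,3],c["intrinsics"],c["dist_coeffs"])[0].reshape(-1,2)
E
python3 - <<'E'
from h import *
np.set_printoptions(precision=4,suppress=True)
f=lambda L,o,k:(np.array(L)+.5)/k-.5+np.array(o)
C=onz(f([(145,25),(688,160),(612,470),(52,328)],(150,170),6),.07,"top");print(C,C.mean(0))
ux=C[0]-C[1]; ux2=C[3]-C[2]
for v in(ux,ux2):print(np.linalg.norm(v),np.degrees(np.arctan2(v[1],v[0]))-90)
for v in(C[0]-C[3],C[1]-C[2]):print(np.linalg.norm(v),np.degrees(np.arctan2(v[1],v[0])))
L=onz(f([(432,335)],(150,170),6),.11,"top")[0];print("lever",L)
M=onz(f([(264,345),(296,353),(330,362),(364,371)],(150,170),6),.07,"top");print(M)
S=onz(f([(188,280),(505,355)],(150,170),6),.07,"top");print("slot",S)
a=np.arctan2(*(C[0]-C[1]+C[3]-C[2])[[1,0]])-np.pi/2
Rz=R.from_euler('z',a).as_matrix();o=C.mean(0)
for P in(L,*M,*S):print((Rz.T@(P-o)))
print("keys",onz(f([(180,310),(382,312)],(320,175),7),.055,"top"))
K=onz(f([(58,75),(475,72),(485,408),(62,412)],(320,175),7),.045,"top");print(K,K.mean(0))
E
```

```text
[[0.6764 0.3058 0.07  ]
 [0.6151 0.0525 0.07  ]
 [0.4725 0.0851 0.07  ]
 [0.5348 0.3438 0.07  ]] [0.5747 0.1968 0.07  ]
0.26066123499487015 -13.599428960269577
0.2660883363746413 -13.549646317795322
0.146617285899085 -15.015084557487496
0.14635246680555372 -12.892857975348903
lever [0.5301 0.163  0.11  ]
[[0.5279 0.2457 0.07  ]
 [0.5244 0.2309 0.07  ]
 [0.5204 0.2151 0.07  ]
 [0.5165 0.1994 0.07  ]]
slot [[0.5575 0.2817 0.07  ]
 [0.5244 0.135  0.07  ]]
[-0.0354 -0.0434  0.04  ]
[-0.0569  0.0365  0.    ]
[-0.0569  0.0213  0.    ]
[-0.0571  0.0051  0.    ]
[-0.0572 -0.0111  0.    ]
[-0.0366  0.0785  0.    ]
[-0.0344 -0.0719  0.    ]
keys [[ 0.5559 -0.1727  0.055 ]
 [ 0.5558 -0.2527  0.055 ]]
[[ 0.6516 -0.1255  0.045 ]
 [ 0.6543 -0.2935  0.045 ]
 [ 0.5188 -0.2954  0.045 ]
 [ 0.5156 -0.1269  0.045 ]] [ 0.5851 -0.2103  0.045 ]
```

>>> {"op": "servo_tool", "data": {
  "series": "0 0 0 -33 -32 0 0;0 0 0 -33 -32 0 0;0 0 0 -33 -32 0 0;0 0 0 -33 -32 0 0;0 0 0 -33 -32 0 0;0 0 0 -33 -32 0 0;0 0 0 -33 -32 0 0;0 0 0 -33 -32 0 0",
  "newtons": 20
}}

```text
time: 1.1
position: [0.3853, 0.3749, 0.3026]
tcp_rot: [0.141, 0.99, -0.0, -0.0]
wrist_force: [0.3, 0.6, -0.4]
opening: 0.0176
gripper_force: 0.0
```

>>> {"op": "servo_tool", "data": {
  "series": "0 0 0 -33 -32 0 0;0 0 0 -33 -32 0 0;0 0 0 -33 -32 0 0;0 0 0 -33 -32 0 0;0 0 0 -33 -32 0 0;0 0 0 -33 -32 0 0;0 0 0 0 0 0 0"
}}

```text
time: 1.98
position: [0.5224, 0.133, 0.3025]
tcp_rot: [0.144, 0.99, -0.001, 0.0]
wrist_force: [-0.9, 1.0, -0.1]
opening: 0.0008
gripper_force: 0.0
```

```bash
python3 -c "
from h import *;s=status.get_state();print(s['q'],s['time'],s['wrist_force'],s['tcp_rot'],s['position'])"
```

```text
[-0.38507121  0.37751756  0.04031498  2.02782303 -0.02005181  0.73684062
  0.94841658] 1.975 [-0.93427131  1.00152162 -0.11615245] [ 1.44315044e-01  9.89531545e-01 -6.59358595e-04  2.34570067e-04] [0.52237837 0.13298223 0.30254873]
```

>>> {"op": "servo_tool", "data": {
  "series": "0 0 10 0 0 0 0;0 0 10 0 0 0 0;0 0 10 0 0 0 0;0 0 10 0 0 0 0;0 0 10 0 0 0 0;0 0 10 0 0 0 0;0 0 10 0 0 0 0;0 0 10 0 0 0 0"
}}

```text
time: 2.98
position: [0.5204, 0.1378, 0.3025]
tcp_rot: [0.746, 0.666, -0.0, -0.0]
wrist_force: [-0.2, 0.0, -0.4]
opening: 0.0006
gripper_force: 0.0
```

>>> {"op": "servo_tool", "data": {
  "series": "0 0 7 0 0 0 0;0 0 0 0 0 0 0;0 0 0 0 0 0 0"
}}

```text
time: 3.35
position: [0.5208, 0.1372, 0.3026]
tcp_rot: [0.783, 0.622, -0.0, -0.0]
wrist_force: [0.2, 0.0, -0.2]
opening: 0.0002
gripper_force: 0.0
```

```bash
python3 - <<'E'
from h import *
s=status.get_state();cv2.imwrite("pics/w1.png",cams.get_image("wrist")[:,:,::-1]);np.save("w1.npy",wristT(s))
m=R.from_quat(s['tcp_rot']).as_matrix();print(s['q'],s['position'],m,np.degrees(np.arctan2(m[0,0],m[1,0])))
E
```

```text
[-0.69441847  0.40469053  0.45858741  2.0466533  -0.26004433  0.74558618
 -0.3030117 ] [0.52076073 0.13721287 0.30261918] [[ 2.25752202e-01  9.74184695e-01 -3.51938642e-04]
 [ 9.74184758e-01 -2.25752200e-01  4.44782551e-05]
 [-3.61208873e-05 -3.52894324e-04 -9.99999937e-01]] 13.047114276333293
```

View pics/w1.png

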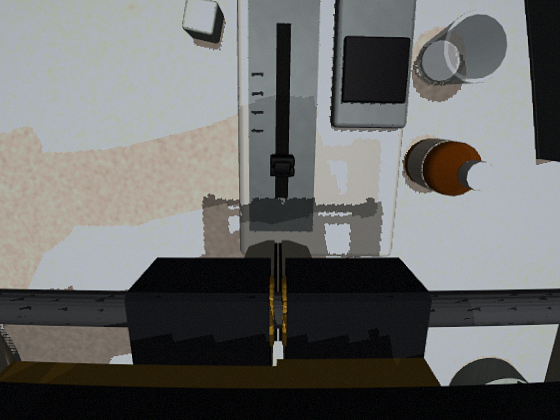

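The wrist view shows the lever cap at (282,159), the slot from (283,24) to (281,197), and the index lines at y = 74, 94, 112 and 130 near x = 257. The fingertips are just behind the closed end at (280,245).

```bash
python3 - <<'E'
from h import *
np.set_printoptions(precision=4,suppress=True)
T=np.load("w1.npy");a=cv2.imread("pics/w1.png")
g=cv2.cvtColor(a,6)
_,_,st,ce=cv2.connectedComponentsWithStats((g[60:140,248:268]<70).astype(np.uint8))
marks=[tuple(c+[248,60]) for c,s in zip(ce[1:],st[1:]) if 8<s[4]<80];print(marks)
print(g[150:205:1,276],"\n",g[150:205,287])
M=onz(marks,.07,"wrist",T);print(M)
d=M[0]-M[-1];print(np.degrees(np.arctan2(d[0],d[1])),np.linalg.norm(d))
S=onz([(283,24),(281,197)],.07,"wrist",T);print("slot",S,np.degrees(np.arctan2(*(S[0]-S[1])[:2])))
print("cap",onz([(282.5,159)],.11,"wrist",T))
# tip positions in tool frame -> head axes
s=status.get_state()
a=np.radians(13.4);u=np.array([np.sin(a),np.cos(a)]);n=np.array([u[1],-u[0]])
for P in(*M,*S,*onz([(282.5,159)],.11,"wrist",T),s['position'],[0.5301,.163],[.5244,.2309]):print("along",P[:2]@u,"across",P[:2]@n)
E
```

```text
[(np.float64(257.0), np.float64(73.73076923076923)), (np.float64(257.1515151515151), np.float64(93.03030303030303)), (np.float64(256.7714285714286), np.float64(112.02857142857144)), (np.float64(256.5769230769231), np.float64(130.4230769230769))]
[19 14 16  9  2  1  3  8 22 27 21 12  3 24 28 24 29 20 16 16 16  8  7  2
 13 14 12 13 16 13 14 14  8 10 13 11  9 11  6 12 10 12 17 14 12 10 11 18
 28 43 40 41 40 42 42] 
 [11  9 11 17  7  2  5 14 18 30 24 17  2 19 27 26 20 14 21 19 15 15  9  7
 14 15  5  8 11  7  3  6  6  2  2  7  7  3  4  9  7  6  5  8  5 19 27 42
 86 72 42 42 41 40 42]
[[0.5274 0.2469 0.07  ]
 [0.5237 0.2314 0.07  ]
 [0.5195 0.2158 0.07  ]
 [0.5156 0.2004 0.07  ]]
14.24909693745773 0.047986990530444036
slot [[0.5581 0.2807 0.07  ]
 [0.5232 0.1364 0.07  ]] 13.601283298807449
cap [[0.5328 0.1746 0.11  ]]
along 0.36242554737317 across 0.4558071176795281
along 0.3464201531213948 across 0.4558336180094701
along 0.33034106064108987 across 0.4553881359392096
along 0.3144438261661339 across 0.45509599871677436
along 0.4024342715392535 across 0.47785675134037237
along 0.25390658964333146 across 0.4773349630861712
along 0.2932809367805976 across 0.47782755520066517
along 0.2539595585014281 across 0.47493056279164325
along 0.28141203179038443 across 0.4778935847692535
along 0.34614255087088575 across 0.4566130796162066
```

```bash
python3 - <<'E'
import cv2
a=cv2.imread("pics/w1.png");cv2.imwrite("pics/w1c.png",cv2.resize(a[60:280,225:345],None,fx=2.7*1,fy=2.7,interpolation=cv2.INTER_CUBIC))
E
```

```text
(no output)
```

View pics/w1c.png

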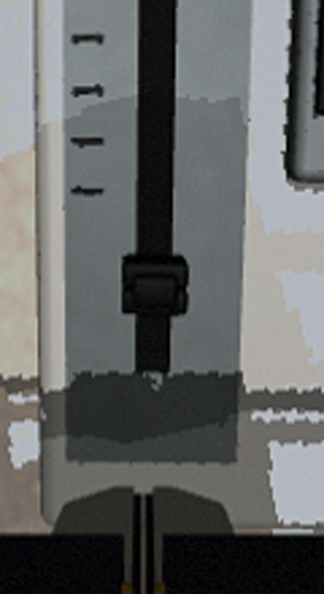

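Correction: the crop shows the cap top at about (155,292), so the lever is near along = 0.285. There is room to descend behind it.

>>> {"op": "servo_tool", "data": {
  "series": "0 0 0.5 0 3 30 0;0 0 0 0 0 30 0;0 0 0 0 0 30 0;0 0 0 0 0 30 0;0 0 0 0 0 11 0;0 0 0 0 0 0 0;0 0 0 0 0 0 0"
}}

```text
time: 4.28
position: [0.5245, 0.1359, 0.1727]
tcp_rot: [0.787, 0.617, 0.001, 0.0]
wrist_force: [-0.4, -0.2, 0.4]
opening: 0.0005
gripper_force: 0.0
```

```bash
cat >p.py <<'E'
from h import *
s=status.get_state()
a=np.radians(13.6);u=np.array([np.sin(a),np.cos(a)]);n=np.array([u[1],-u[0]])
p=s['position'][:2];m=R.from_quat(s['tcp_rot']).as_matrix()
o=np.array([.5237,.2314]);print("along rel notch3 mm",(p-o)@u*1e3,"across rel marks",(p-o)@n*1e3,"z",s['position'][2],"yaw",np.degrees(np.arctan2(m[0,0],m[1,0])),"F along",s['wrist_force'][:2]@u, s['wrist_force'])
E
python3 p.py
```

```text
along rel notch3 mm -92.63243498557311 across rel marks 23.21599259159191 z 0.17266057827044354 yaw 13.751211367701249 F along -0.3025975690088179 [-0.35784707 -0.22475455  0.42000535]
```

>>> {"op": "servo_tool", "data": {
  "series": "0 0 0 5 0 0 0;0 0 0 5 0 0 0;0 0 0 0 0 0 0;0 0 0 0 0 0 0"
}}

```text
time: 4.78
position: [0.5264, 0.1457, 0.1718]
tcp_rot: [0.787, 0.617, 0.0, 0.0]
wrist_force: [0.2, 0.4, -1.1]
opening: 0.0004
gripper_force: 0.0
```

>>> {"op": "servo_tool", "data": {
  "series": "0 0 0 3 0 0 0;0 0 0 3 0 0 0;0 0 0 3 0 0 0;0 0 0 3 0 0 0;0 0 0 3 0 0 0"
}}

```text
time: 5.4
position: [0.53, 0.1603, 0.1717]
tcp_rot: [0.787, 0.617, -0.0, 0.0]
wrist_force: [-0.4, -1.4, 0.5]
opening: 0.0002
gripper_force: 0.6
```

```bash
python3 p.py
```

```text
along rel notch3 mm -67.65924522954995 across rel marks 22.847283753375304 z 0.17171376287547102 yaw 13.76226362800481 F along -1.5052492208758874 [-0.43308123 -1.44389907  0.51881162]
```

>>> {"op": "servo_tool", "data": {
  "series": "0 0 0 3 0 0 0;0 0 0 3 0 0 0;0 0 0 2 0 0 0"
}}

```text
time: 5.78
position: [0.5318, 0.1674, 0.1718]
tcp_rot: [0.787, 0.617, -0.0, 0.0]
wrist_force: [-1.4, -4.0, 2.5]
opening: 0.0001
gripper_force: 1.7
```

>>> {"op": "servo_tool", "data": {
  "series": "0 0 0 1 0 0 0;0 0 0 0 0 0 0"
}}

```text
time: 6.02
position: [0.5322, 0.1693, 0.1717]
tcp_rot: [0.787, 0.617, 0.0, -0.0]
wrist_force: [-0.5, -0.7, 0.4]
opening: 0.0005
gripper_force: 0.6
```

>>> {"op": "servo_tool", "data": {
  "series": "0 0 0 1 0 0 0;0 0 0 0 0 0 0"
}}

```text
time: 6.28
position: [0.5324, 0.1702, 0.1717]
tcp_rot: [0.787, 0.617, 0.0, -0.0]
wrist_force: [0.6, -0.6, 0.4]
opening: 0.0006
gripper_force: 0.3
```

>>> {"op": "servo_tool", "data": {
  "series": "0 0 0 1 0 0 0;0 0 0 0 0 0 0"
}}

```text
time: 6.52
position: [0.5327, 0.1711, 0.1717]
tcp_rot: [0.787, 0.617, 0.0, -0.0]
wrist_force: [-0.1, -0.4, 0.2]
opening: 0.0008
gripper_force: 0.1
```

>>> {"op": "servo_tool", "data": {
  "series": "0 0 0 1 0 0 0;0 0 0 0 0 0 0"
}}

```text
time: 6.78
position: [0.5329, 0.1721, 0.1717]
tcp_rot: [0.787, 0.617, 0.0, -0.0]
wrist_force: [0.4, -0.1, 0.1]
opening: 0.0005
gripper_force: 0.0
```

>>> {"op": "servo_tool", "data": {
  "series": "0 0 0 1 0 0 0;0 0 0 0 0 0 0"
}}

```text
time: 7.02
position: [0.5331, 0.173, 0.1717]
tcp_rot: [0.787, 0.617, 0.0, -0.0]
wrist_force: [0.0, -0.7, -0.4]
opening: 0.0004
gripper_force: 0.0
```

```bash
python3 p.py
```

```text
along rel notch3 mm -54.560225426637714 across rel marks 22.83785566193331 z 0.17170256506410195 yaw 13.743403257506953 F along -0.6591875143004847 [ 0.04549655 -0.68921044 -0.40189041]
```

>>> {"op": "servo_tool", "data": {
  "series": "0 0 0 2 0 0 0;0 0 0 2 0 0 0;0 0 0 2 0 0 0;0 0 0 1 0 0 0;0 0 0 0 0 0 0"
}}

```text
time: 7.65
position: [0.5346, 0.1789, 0.1717]
tcp_rot: [0.787, 0.617, -0.0, 0.0]
wrist_force: [-1.5, -4.4, 2.0]
opening: 0.0007
gripper_force: 2.2
```

>>> {"op": "servo_tool", "data": {
  "series": "0 0 0 1 0 0 0;0 0 0 0 0 0 0"
}}

```text
time: 7.9
position: [0.5348, 0.1798, 0.1718]
tcp_rot: [0.787, 0.617, -0.0, 0.0]
wrist_force: [-0.6, -4.1, 1.7]
opening: 0.0006
gripper_force: 2.5
```

>>> {"op": "servo_tool", "data": {
  "series": "0 0 0 1 0 0 0;0 0 0 0 0 0 0"
}}

```text
time: 8.15
position: [0.5351, 0.1813, 0.1718]
tcp_rot: [0.787, 0.617, -0.0, 0.0]
wrist_force: [-1.0, -4.9, 1.7]
opening: 0.0007
gripper_force: 2.1
```

>>> {"op": "servo_tool", "data": {
  "series": "0 0 0 1 0 0 0;0 0 0 0 0 0 0"
}}

```text
time: 8.4
position: [0.5355, 0.1828, 0.1717]
tcp_rot: [0.787, 0.617, 0.0, -0.0]
wrist_force: [-0.8, -1.6, 1.9]
opening: 0.0007
gripper_force: 1.4
```

>>> {"op": "servo_tool", "data": {
  "series": "0 0 0 1 0 0 0;0 0 0 0 0 0 0"
}}

```text
time: 8.65
position: [0.5357, 0.1839, 0.1718]
tcp_rot: [0.787, 0.617, 0.0, -0.0]
wrist_force: [-0.8, -1.0, 1.2]
opening: 0.0005
gripper_force: 0.9
```

>>> {"op": "servo_tool", "data": {
  "series": "0 0 0 1 0 0 0;0 0 0 0 0 0 0"
}}

```text
time: 8.9
position: [0.536, 0.1848, 0.1717]
tcp_rot: [0.787, 0.617, 0.0, -0.0]
wrist_force: [-1.2, -1.3, 0.6]
opening: 0.0008
gripper_force: 0.6
```

```bash
python3 p.py; python3 - <<'E'
from h import *
s=status.get_state();a=cams.get_image("wrist")[:,:,::-1];cv2.imwrite("pics/w2.png",a);np.save("w2.npy",wristT(s))
cv2.imwrite("pics/w2c.png",cv2.resize(a[0:300,160:400],None,fx=2,fy=2))
E
```

```text
along rel notch3 mm -42.42843428982032 across rel marks 22.913137668721067 z 0.17174854711834278 yaw 13.741020744855945 F along -1.5497679283370709 [-1.15751772 -1.31444242  0.59959668]
```

View pics/w2c.png

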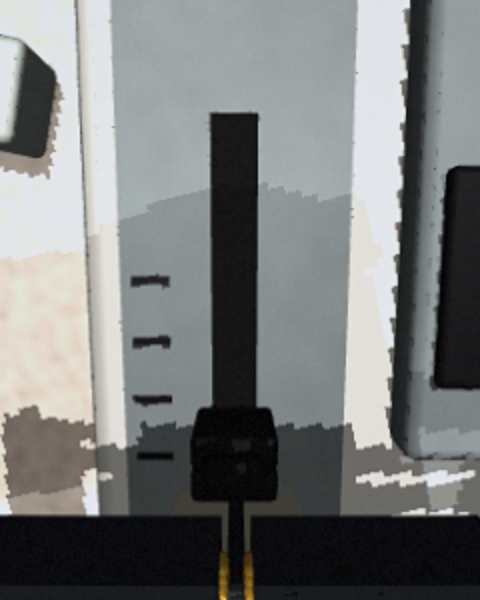

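```bash
python3 - <<'E'
from h import *
T=np.load("w2.npy");a=np.radians(13.6);u=np.array([np.sin(a),np.cos(a)]);o=np.array([.5237,.2314])
g=cv2.cvtColor(cv2.imread("pics/w2.png"),6)
_,_,st,ce=cv2.connectedComponentsWithStats((g[125:240,222:250]<55).astype(np.uint8))
m=[tuple(c+[222,125]) for c,s in zip(ce[1:],st[1:]) if 15<s[4]<150];print(m)
r=(onz(m,.07,"wrist",T)[:,:2]-o)@u;print("marks",r*1e3)
print(g[196:260,260],g[196:260,294])
for z,y in((.073,204),(.104,219),(.104,250)):print(z,y,(onz([(277,y)],z,"wrist",T)[:,:2]-o)@u*1e3)
# where lead bottom edge/ top edge rows would be for lever travel t
m3=r[1]
for t in(.038,.042,.046,.050,.054):
  c=m3+t-.070
  P=[[*(o+u*(c+k)),z] for k,z in((.008,.073),(.008,.104),(.005,.11),(-.005,.11),(-.008,.104))]
  P=np.array(P);P[:,:2]+=np.array([u[1],-u[0]])*.022
  print(t,proj(P,"wrist",T)[:,1])
E
```

```text
[(np.float64(234.31746031746033), np.float64(140.0)), (np.float64(235.68421052631578), np.float64(170.44736842105263)), (np.float64(235.76119402985074), np.float64(199.34328358208955)), (np.float64(237.23423423423424), np.float64(227.52252252252254))]
marks [ 16.05637401   0.04701521 -15.74912172 -31.7934655 ]
[133 134 133 135 132 133 136 105  40   0   1   4   3   7   6   5   4   6
   6   5   9   6   5  17  21  18  11  12   2   5  11   8   8   6   7   9
   7   6   5  10   8  11  10   4  10  12   8   8  13   3   9   5   5  10
  23  52  62  62  61  59  63  48  22  11] [135 135 130 134 133 132 136 116  55   2   0   0   4   5   5   0  11   3
   2   4   9   6   7  16  21  35  24   8  12   2  12   8   7   7   6  10
   6  11   8   3   0   6  13  12   4  13   8  13   8   4   3  14   6   6
  21  49  62  58  61  64  64  45  17  14]
0.073 204 [-17.71767049]
0.104 219 [-17.33130713]
0.104 250 [-32.16355674]
0.038 [215.20671354 233.02474139 243.76393433 264.86630056 265.6876763 ]
0.042 [208.03896287 224.5890438  235.11884716 256.51235341 257.68259602]
0.046 [200.79575143 216.04417458 226.35601374 248.04254132 249.57088082]
0.05 [193.4768807  207.38964888 217.47479625 239.45606641 241.35181724]
0.054 [186.08219092 198.62505289 208.47463215 230.75219028 233.02474139]
```

>>> {"op": "servo_tool", "data": {
  "series": "0 0 0 2 0 0 0;0 0 0 2 0 0 0;0 0 0 2 0 0 0;0 0 0 2 0 0 0;0 0 0 2 0 0 0;0 0 0 1 0 0 0;0 0 0 0 0 0 0"
}}

```text
time: 9.82
position: [0.5384, 0.1944, 0.1717]
tcp_rot: [0.787, 0.617, -0.0, 0.0]
wrist_force: [-1.5, -4.2, 2.5]
opening: 0.0006
gripper_force: 2.1
```

>>> {"op": "servo_tool", "data": {
  "series": "0 0 0 2 0 0 0;0 0 0 0 0 0 0"
}}

```text
time: 10.07
position: [0.5389, 0.1967, 0.1717]
tcp_rot: [0.787, 0.617, -0.0, 0.0]
wrist_force: [-0.6, -3.7, 2.4]
opening: 0.0003
gripper_force: 2.0
```

>>> {"op": "servo_tool", "data": {
  "series": "0 0 0 1 0 0 0;0 0 0 0 0 0 0"
}}

```text
time: 10.32
position: [0.5393, 0.1983, 0.1718]
tcp_rot: [0.787, 0.617, 0.0, -0.0]
wrist_force: [-0.7, -2.6, 1.9]
opening: 0.0008
gripper_force: 1.4
```

>>> {"op": "servo_tool", "data": {
  "series": "0 0 0 1 0 0 0;0 0 0 0 0 0 0"
}}

```text
time: 10.58
position: [0.5396, 0.1994, 0.1717]
tcp_rot: [0.787, 0.617, 0.0, -0.0]
wrist_force: [-0.9, -2.5, 0.9]
opening: 0.0008
gripper_force: 0.9
```

>>> {"op": "servo_tool", "data": {
  "series": "0 0 0 1 0 0 0;0 0 0 0 0 0 0"
}}

```text
time: 10.82
position: [0.5398, 0.2003, 0.1718]
tcp_rot: [0.787, 0.617, 0.0, -0.0]
wrist_force: [-0.7, -1.5, 1.6]
opening: 0.0005
gripper_force: 0.6
```

```bash
python3 p.py; cat > lev.py <<'E'
from h import *
import sys
s=status.get_state();im=np.ascontiguousarray(cams.get_image("wrist")[:,:,::-1]);cv2.imwrite("pics/%s.png"%sys.argv[1],im);T=wristT(s)
a=np.radians(13.6);u=np.array([np.sin(a),np.cos(a)]);n=np.array([u[1],-u[0]]);o=np.array([.5237,.2314])
g=cv2.cvtColor(im,6).astype(float)
# lead bottom corners lie off-slot at across 22 +/- 9 mm: scan for light->dark crossing with predicted rows
for off in(.0140,.0305):
  best=None
  ks=np.arange(-.05,.03,.0002)
  P=np.c_[o+np.outer(ks,u)+n*off,np.full(len(ks),.073)]
  px=proj(P,"wrist",T).astype(np.float32)
  v=cv2.remap(g.astype(np.float32),px[:,0].reshape(1,-1),px[:,1].reshape(1,-1),1)[0]
  i=[j for j in range(len(ks)-20) if v[j]<25 and v[j+12]>45]
  print("lever travel est", [round((ks[j]+.0008-.008+.070)*1e3,1) for j in i[-1:]])
E
python3 lev.py w3
```

```text
along rel notch3 mm -26.42327981091453 across rel marks 22.958287842392515 z 0.1717520805704288 yaw 13.74199967686571 F along -1.620759980602176 [-0.67257713 -1.50480191  1.57336318]
lever travel est [np.float64(61.0)]
lever travel est [np.float64(61.0)]
```

The lever is at 61 mm, just short of the third ridge at 62 mm, and the force pattern has repeated at exactly 16 mm. A couple more 1 mm steps should do it.

>>> {"op": "servo_tool", "data": {
  "series": "0 0 0 1 0 0 0;0 0 0 0 0 0 0"
}}

```text
time: 11.12
position: [0.54, 0.2012, 0.1717]
tcp_rot: [0.787, 0.617, 0.0, -0.0]
wrist_force: [-0.1, -0.3, 0.6]
opening: 0.0009
gripper_force: 0.4
```

>>> {"op": "servo_tool", "data": {
  "series": "0 0 0 1 0 0 0;0 0 0 0 0 0 0"
}}

```text
time: 11.38
position: [0.5403, 0.2022, 0.1717]
tcp_rot: [0.787, 0.617, 0.0, -0.0]
wrist_force: [0.7, -0.4, -0.2]
opening: 0.0002
gripper_force: 0.2
```

```bash
python3 p.py;python3 lev.py w4
```

```text
along rel notch3 mm -24.44720301811837 across rel marks 22.958228545131803 z 0.17172311770749882 yaw 13.745418494521545 F along -0.2693430357403532 [ 0.68367435 -0.44251124 -0.16415423]
lever travel est [np.float64(63.2)]
lever travel est [np.float64(63.0)]
```

>>> {"op": "servo_tool", "data": {
  "series": "0 0 0 1 0 0 0;0 0 0 0 0 0 0"
}}

```text
time: 11.68
position: [0.5405, 0.2032, 0.1717]
tcp_rot: [0.787, 0.617, 0.0, -0.0]
wrist_force: [0.3, 1.7, -0.4]
opening: 0.0006
gripper_force: 0.0
```

>>> {"op": "servo_tool", "data": {
  "series": "0 0 0 1 0 0 0;0 0 0 0 0 0 0;0 0 0 0 0 0 0"
}}

```text
time: 12.05
position: [0.5407, 0.204, 0.1717]
tcp_rot: [0.787, 0.617, 0.0, 0.0]
wrist_force: [-0.2, -0.4, 0.4]
opening: 0.0004
gripper_force: 0.0
```

```bash
python3 p.py;python3 lev.py w5
```

```text
along rel notch3 mm -22.677572123733363 across rel marks 22.960017559807405 z 0.17172610796985321 yaw 13.752266453954839 F along -0.4473923838404055 [-0.17640274 -0.41762238  0.37559259]
lever travel est [np.float64(70.4)]
lever travel est [np.float64(70.4)]
```

The lever has snapped in at 70.4 mm and the finger is no longer in contact. Next I retreat, lift and go to the key.

>>> {"op": "servo_tool", "data": {
  "series": "0 0 0 -5 0 0 0;0 0 0 -10 0 0 0;0 0 0 0 0 -30 0;0 0 0 0 0 -45 0;0 0 0 0 0 -45 0;0 0 0 -30 9 0 0;0 0 0 -44 13 0 0;0 0 0 -44 13 0 0"
}}

```text
time: 13.1
position: [0.5426, 0.0646, 0.2919]
tcp_rot: [0.787, 0.617, 0.0, 0.0]
wrist_force: [0.6, -0.0, -0.5]
opening: 0.0004
gripper_force: 0.0
```

>>> {"op": "servo_tool", "data": {
  "series": "0 0 0 -44 13 0 0;0 0 0 -44 13 0 0;0 0 0 -44 13 0 0;0 0 0 -44 13 0 0;0 0 0 -40 15 0 0;0 0 0 0 0 0 0;0 0 0 0 0 0 0"
}}

```text
time: 13.98
position: [0.5562, -0.1593, 0.2915]
tcp_rot: [0.787, 0.617, -0.0, -0.0]
wrist_force: [-0.4, -0.2, 0.4]
opening: 0.0003
gripper_force: 0.0
```

```bash
python3 - <<'E'
from h import *
s=status.get_state();im=np.ascontiguousarray(cams.get_image("wrist")[:,:,::-1]);cv2.imwrite("pics/w6.png",im);np.save("w6.npy",wristT(s))
print(s['q'],s['position'],s['tcp_rot'])
t=np.ascontiguousarray(cams.get_image("top")[:,:,::-1]);cv2.imwrite("pics/top2.png",t)
cv2.imwrite("pics/mix.png",np.vstack([im[:300],cv2.resize(t[170:255,150:275],(410,279))@np.eye(3) if 0 else cv2.copyMakeBorder(cv2.resize(t[170:255,150:275],(410,279)),0,0,0,150,0)]))
E
```

```text
[-0.13722604  0.46902304  0.45862862  1.97236439 -0.29366346  0.76526171
  0.25168407] [ 0.55615724 -0.15932529  0.29153751] [ 7.86924528e-01  6.17049133e-01 -3.11232868e-05 -3.91437494e-04]
```

View pics/mix.png

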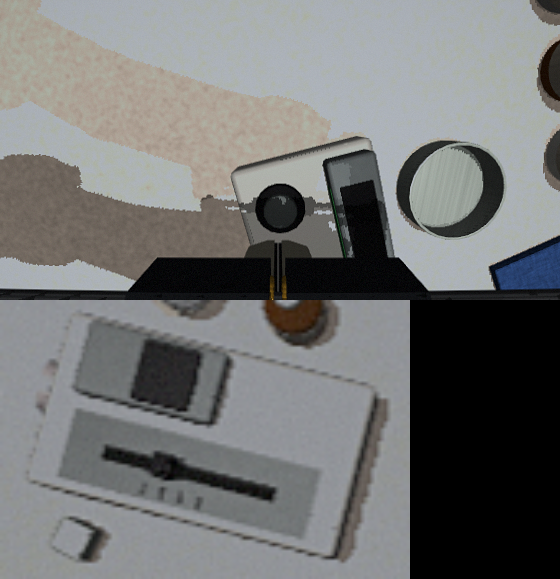

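In the lower half, the lever sits level with the third line. In the wrist view above, the key is at (281,209).

```bash
python3 - <<'E'
from h import *
T=np.load("w6.npy")
for z in(.045,.05,.055,.06,.065):print(z,onz([(281,210)],z,"wrist",T)[0][:2],onz([(345.3,218.9)],z,"top")[0][:2])
E
```

```text
0.045 [ 0.55485438 -0.17568658] [ 0.55675535 -0.17411585]
0.05 [ 0.55511064 -0.17443988] [ 0.5562732  -0.17342034]
0.055 [ 0.55536689 -0.17319317] [ 0.55579105 -0.17272483]
0.06 [ 0.55562314 -0.17194647] [ 0.5553089  -0.17202932]
0.065 [ 0.55587939 -0.17069977] [ 0.55482675 -0.17133381]
```

>>> {"op": "servo_tool", "data": {
  "series": "0 0 0 -13 3 0 0;0 0 0 0 0 40 0;0 0 0 0 0 40 0;0 0 0 0 0 40 0;0 0 0 0 0 15 0;0 0 0 0 0 0 0;0 0 0 0 0 0 0"
}}

```text
time: 14.95
position: [0.5571, -0.1731, 0.158]
tcp_rot: [0.787, 0.617, 0.001, 0.001]
wrist_force: [0.2, -0.3, -0.0]
opening: 0.0006
gripper_force: 0.0
```

>>> {"op": "servo_tool", "data": {
  "series": "0 0 0 0 0 3 0;0 0 0 0 0 3 0;0 0 0 0 0 2 0;0 0 0 0 0 0 0"
}}

```text
time: 15.45
position: [0.5569, -0.1727, 0.1489]
tcp_rot: [0.787, 0.617, 0.0, 0.0]
wrist_force: [1.1, 0.8, 3.0]
opening: 0.0007
gripper_force: 1.4
```

>>> {"op": "servo_tool", "data": {
  "series": "0 0 0 0 0 2 0;0 0 0 0 0 0 0"
}}

```text
time: 15.7
position: [0.5569, -0.1727, 0.1468]
tcp_rot: [0.787, 0.617, 0.0, 0.0]
wrist_force: [1.3, 0.8, 4.8]
opening: 0.0005
gripper_force: 2.0
```

>>> {"op": "servo_tool", "data": {
  "series": "0 0 0 0 0 2 0;0 0 0 0 0 0 0"
}}

```text
time: 15.95
position: [0.5569, -0.1727, 0.1454]
tcp_rot: [0.787, 0.617, 0.001, 0.0]
wrist_force: [0.2, 1.6, 11.4]
opening: 0.0005
gripper_force: 5.5
```

>>> {"op": "servo_tool", "data": {
  "series": "0 0 0 0 0 2 0;0 0 0 0 0 0 0"
}}

```text
time: 16.2
position: [0.5569, -0.1728, 0.145]
tcp_rot: [0.787, 0.617, 0.001, 0.0]
wrist_force: [-3.5, 3.3, 31.3]
opening: 0.0003
gripper_force: 15.8
```

The key bottomed: the force climbed sharply to 31 N while the travel stalled. I'll release it and lift clear.

>>> {"op": "servo_tool", "data": {
  "series": "0 0 0 0 0 -4 0;0 0 0 0 0 -10 0;0 0 0 0 0 -30 0;0 0 0 0 0 -40 0;0 0 0 0 0 -40 0;0 0 0 0 0 0 0;0 0 0 0 0 0 0;0 0 0 0 0 0 0"
}}

```text
time: 17.2
position: [0.5559, -0.1725, 0.2655]
tcp_rot: [0.787, 0.617, -0.001, -0.001]
wrist_force: [-0.7, -0.3, -0.7]
opening: 0.0003
gripper_force: 0.0
```

```bash
python3 - <<'E'
from h import *
from rig import bot
t=cams.get_image("top")[:,:,::-1].astype(int);r=cv2.imread("pics/top2.png").astype(int)
print(np.abs(t-r)[170:255,150:275].max(), np.abs(t-r)[170:255,150:275].mean(), status.get_state()['wrist_force'])
w=cv2.imread("pics/top.png").astype(int)
for n,(y,x) in dict(beaker=(162,205),reagent=(172,240),rack=(198,127),block=(242,173)).items(): print(n,np.abs(t-w)[y-12:y+12,x-12:x+12].mean())
bot.finish_job()
E
```

```text
26 2.925866666666667 [ 0.25949392 -0.27044906  0.3874519 ]
beaker 8.414930555555555
reagent 8.242476851851851
rack 7.7251157407407405
block 10.348958333333334
the job is handed in; nothing more can be done
```

The filter lever is in its third notch (about 70 mm of travel), the measure key was pressed until it bottomed and then released, and the job was handed in at about 17 s with the arm clear. I touched neither the zero key nor any loose item, but the closing image check on those items was too coarse to prove they hadn't shifted.

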